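Rebuild the locking spare-parts tower and close it with its carrying cover

TASK

Rebuild the spare-parts tower on the screwed-down base plate: lock the long case onto the plate, on its lid the tall small case on the left and the low small case on the right (seen from the plate's label side, which faces you), the flat case on top of the low one, and last the carrying cover across the tall and the flat case so that it ties the tower together. Every piece has to sit fully down and level over the lugs beneath it. Leave the round tin where it lies.

Things in the scene. Friction and masses are not known exactly. Their poses are not given: they have to be found in the camera images.
- base_plate: Flat grey plate, 78 x 150 x 8 mm, screwed to the bench, white label strip along its front edge. Origin: on the bench, midway between its two lugs; x to its back (away from the label), y to its left. Top at z = 8 mm; lugs centred at x = 0, y = +33.5 (left) and -33.5 mm (right), 6 mm high, 38 x 52 mm (x, y) at the foot, tapering to 30 x 44 on top.
- long_case: Grey case, black lid, label and latches on its front (-x), 48 x 129 x 30 mm (x depth, y width, z to the lid's top), 200 g. Origin: centre of its underside. Lid with two lugs like the plate's, at y = +33.5 and -33.5 mm (36 mm over all). Seated, its origin is 8 mm above the plate's. Base recess 7 mm deep, 41 x 122 mm. Walls flat; take it across its 48 mm depth at mid-width.
- tall_case: Grey case, black lid, label and latches on its front (-x), 48 x 62 x 42 mm (x depth, y width, z to the lid's top), 120 g. Origin: centre of its underside. Tallest of the three small cases. On the lid one tapered lug, 6 mm high (38 x 52 mm, 30 x 44 on top). Base recess 7 mm deep, 41 x 55 mm. Walls flat; take it across its 48 mm depth at mid-width.
- low_case: Grey case, black lid, label and latches on its front (-x), 48 x 62 x 28 mm (x depth, y width, z to the lid's top), 90 g. Origin: centre of its underside. Middle one of the three small cases in height. On the lid one tapered lug, 6 mm high (38 x 52 mm, 30 x 44 on top). Base recess 7 mm deep, 41 x 55 mm. Walls flat; take it across its 48 mm depth at mid-width.
- flat_case: Grey case, black lid, label and latches on its front (-x), 48 x 62 x 14 mm (x depth, y width, z to the lid's top), 80 g. Origin: centre of its underside. Thinnest of the three small cases; with the low one as high as the tall. On the lid one tapered lug, 6 mm high (38 x 52 mm, 30 x 44 on top). Base recess 7 mm deep, 41 x 55 mm. Walls flat; take it across its 48 mm depth at mid-width.
- carry_cover: Long black cover with an arched grip, no lugs, 48 x 129 mm (x, y), 120 g; 14 mm thick, base recess 7 mm deep, 44 x 125 mm, fits over two neighbouring lugs. Origin: centre of its underside. Grip bar along y over the middle, 82 mm long, 14 mm thick in x, from z = 34 to 46 mm, on posts at y = +36 and -36 mm; take it from above across its 14 mm at y = 0.
- nozzle_tin: Round flat metal tin with a slip lid, 62 mm across, 24 mm high; not part of the tower, to be left alone. Origin: centre of its underside. (Behind the work, beyond x = 0.55 m for y from -0.1 to 0.25 m, stands a printer up to 0.46 m high: carry things round its front.)

How it is judged:
At the end, for the whole second after the job is handed in: Long case on the plate, tall case on its left lug, low case on its right lug, flat case on the low one, cover across tall and flat; each within 8 mm sideways and 2.5 mm in height of its seat, level to 0.06 rad, in line with the plate to 0.15 rad (either way round), at rest (x of long_case in the frame of base_plate between -0.008 and 0.008 m and y of long_case in the frame of base_plate between -0.008 and 0.008 m and z of long_case in the frame of base_plate between 0.005 and 0.0105 m and angle between each of long_case, tall_case, low_case, flat_case, carry_cover's own z axis and vertical below 0.06 rad and angle between the x axis of each of long_case, tall_case, low_case, flat_case, carry_cover and the x axis of base_plate, either way round below 0.15 rad and linear speed of each of long_case, tall_case, low_case, flat_case, carry_cover below 0.02 m/s and x of tall_case in the frame of base_plate between -0.008 and 0.008 m and y of tall_case in the frame of base_plate between 0.0255 and 0.0415 m and z of tall_case in the frame of base_plate between 0.035 and 0.0405 m and x of low_case in the frame of base_plate between -0.008 and 0.008 m and y of low_case in the frame of base_plate between -0.0415 and -0.0255 m and z of low_case in the frame of base_plate between 0.035 and 0.0405 m and x of flat_case in the frame of base_plate between -0.008 and 0.008 m and y of flat_case in the frame of base_plate between -0.0415 and -0.0255 m and z of flat_case in the frame of base_plate between 0.063 and 0.0685 m and x of carry_cover in the frame of base_plate between -0.008 and 0.008 m and y of carry_cover in the frame of base_plate between -0.008 and 0.008 m and z of carry_cover in the frame of base_plate between 0.077 and 0.0825 m); the robot touches nothing.
It fails at once if the round tin is moved by more than 30 mm (distance of nozzle_tin from where it was at the start of the episode above 0.03 m).
It also fails if it takes over 125 s, if anything falls off the work surface, if the arm or the gripper's body presses on something with over 40 N, if the wrist force passes 120 N, or if a joint passes its speed limit or range.

ROBOT

A 7-joint arm with a two-finger parallel gripper is mounted at the origin on a cart in front of the work surface, level with it; the furniture and walls round the work are solid. World frame = base frame: x ahead of the robot, y to its left, z up, the work surface at z = 0. Lengths are in m, angles in rad, forces in N, time in s.
With the tool pointing down it reaches from about 0.35 to 0.9 m from the base axis. Payload 8.1 kg.
Tool frame: the origin (TCP) lies midway between the tips of the shut fingers; the grasp point (between the pads) lies 19 mm behind it; z points along the fingers, y is the line along which they close (so a half turn about z gives the same grasp; the last joint's range is limited). The gripper opens to 85 mm and grips with 20 to 120 N. Pads are 22 mm wide; open, the fingers measure 114 mm over their backs; the gripper's body (76 mm by 85 mm) begins 54 mm behind the grasp point. The pads swing forward as they close: fully open they stand 13 mm farther back than shut.
Start: joints at [1.146, 0.434, 0.025, 1.573, -0.012, 1.134, -0.075], TCP at [0.198, -0.593, 0.231] pointing down, gripper open.
Joint ranges: [-2.62, 2.62], [-0.44, 2.09], [-1.27, 1.32], [0.08, 2.57], [-1.32, 4.46], [0.12, 2], [-2.74, 2.74]. Speed limits (rad/s): [2.22, 2.22, 3.01, 3.01, 3.14, 3.14, 3.14].

INTERFACE

Orientations are given as a rotation vector (axis times angle).
In Python, from bench import bot, hand, planner, grab_frame, status gives the robot as it stands. Calls block until the motion is done:
- bot.movep(position, orientation): joint-space move of the TCP to a pose.
- bot.move_linear(position, attitude=None, feed=0.15, stop_force=None): straight line of the TCP; attitude=None keeps the orientation; feed is the mean speed in m/s. With stop_force (N) it stops when the force on the tool has changed by that much, and returns True; else False.
- bot.move_j(angles): joint-space move.
- hand.set_gripper(opening, grip_force=None): opening from 0.0 (shut) to 1.0 (fully open); grip_force is the grip in N (None keeps the last); returns when the fingers have stopped.
- bot.dwell(seconds).
- planner.ik(position, orientation): joint angles nearest the present ones, or None.
- grab_frame(name): name is "side" or "top"; returns a dict with "image" (480x640x3 uint8, blue, green, red), "range_z" (480x640 float32, m along the optical axis (not along the pixel's ray), 0 where there is no reading), "fx", "fy", "cx", "cy" (pixels), "position" and "rotation" of the camera in the world. Camera axes: x right, y down, z forward; pixel columns grow to the right and rows downward; lengths in m; the calibration is good to about 2 mm. A picture is of the moment at which its call begins.
A pose or a line that the arm cannot do raises bot.Unreachable and nothing moves.
- bot.close_job(): hands the job in; it is judged then, once.
Readings, each from a call of its own:
- status.current_t(): time.
- status.current_qpos(): joint angles.
- status.current_dq(): joint speeds.
- status.current_joint_torque(): joint torques, N m.
- status.current_eef_pos(): TCP position.
- status.current_eef_rot(): TCP orientation.
- status.current_force(): force on the tool from outside, world axes, zero at the start.
- status.current_ft_torque(): the same for the moment, N m.
- status.current_width(): opening from 0.0 (shut) to 1.0 (fully open).
- status.current_gripper_force(): force on a finger pad.
Only numpy, scipy, OpenCV 4.12 (cv2) and the standard library are available. Lean on these libraries where they do the work, as an engineer would, in place of code of your own. Each camera call takes 0.05 s, during which the arm holds its last target. There are 200 camera calls.

## Working session

There is one attempt and no reset: what is moved stays moved. The work goes in short steps, each a Python script; the robot and the scene stay as the last script left them, time stands still between calls to the robot, and variables do not carry over. Pictures are saved under pics/ and viewed, at most 14 in all, crops included, and the job is handed in when it is done.

```bash
ls; mkdir -p pics; python3 - <<'E'
from bench import bot,hand,planner,grab_frame,status
import cv2,numpy as np,pickle
for n in("top","side"):
    f=grab_frame(n);cv2.imwrite(f"pics/{n}0.png",f["image"]);pickle.dump(f,open(f"{n}0.pkl","wb"))
    print(n,f["fx"],f["cx"],f["cy"],f["position"],np.round(f["rotation"],4).tolist())
print(status.current_t(),status.current_eef_rot())
E
```

```text
pics
top 525.0423849248656 334.6449862850678 250.63549328263997 [0.26322255 0.14955211 1.18875426] [-2.1589, 2.1191, -0.1465]
side 519.7481643875051 325.6181657503352 241.04104585946422 [0.43564147 1.07570076 0.47261155] [-0.0393, 2.625, -1.6987]
0.1 [-3.09969843e+00 -5.03012340e-01  5.01395277e-04]
```

View pics/top0.png

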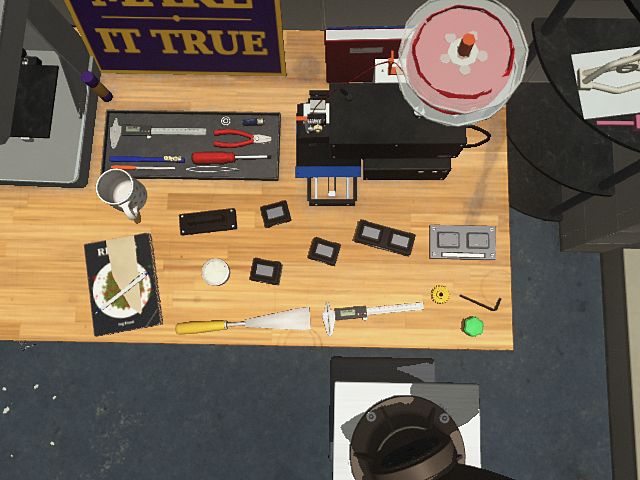

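View pics/side0.png

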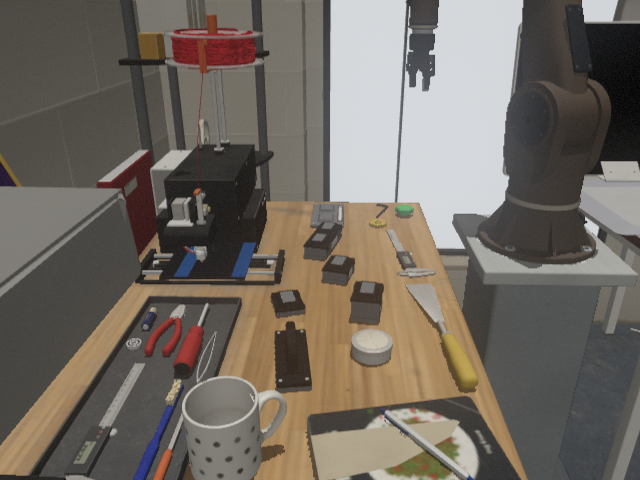

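The top view shows the plate at (462,242) and the long case at (384,237). The small cases are at (265,270), (323,250) and (275,213), the cover at (207,221) and the tin at (215,271). Next I'll measure them from top-camera depth.

```bash
cat > h.py <<'E'
import numpy as np,cv2
from scipy.spatial.transform import Rotation as R
def cloud(f):
    z=f["range_z"];v,u=np.indices(z.shape)
    p=np.stack([(u-f["cx"])/f["fx"]*z,(v-f["cy"])/f["fy"]*z,z],-1)
    r=np.array(f["rotation"]);M=R.from_rotvec(r).as_matrix() if r.ndim==1 else r
    return p@M.T+f["position"]
def rect(P,m):
    (c,s,a)=cv2.minAreaRect((P[m][:,:2]*1000).astype(np.float32))
    if s[0]>s[1]: s=s[::-1];a-=90       # a: heading of the short (x) axis
    a=(a+90)%180-90
    return np.round(c,1),np.round(s,1),round(a,1)
E
python3 - <<'E'
import pickle;from h import *
f=pickle.load(open("top0.pkl","rb"));P=cloud(f);z=P[...,2]
o=np.isfinite(z)&(f["range_z"]>0)
b=z[285:300,170:300];print("bench",np.median(b))
roi=np.zeros(z.shape,bool);roi[195:300,172:505]=1
hm=(roi&o&(z>0.005)&(z<.09)).astype(np.uint8)
n,l,st,c=cv2.connectedComponentsWithStats(hm,connectivity=4)
for i in range(1,n):
    if st[i,4]<150: continue
    m=l==i;zz=z[m]*1000;h=np.percentile(zz,[10,25,50,75,90,99]).round(1)
    print(np.round(c[i]),st[i,4],h,"all",*rect(P,m))
    for lo,hi in((5,11),(11,17),(17,24),(24,31),(31,39),(39,45),(45,52)):
        k=m&(z*1000>lo)&(z*1000<=hi)
        if k.sum()>60: print("   ",lo,hi,k.sum(),*rect(P,k))
E
```

```text
bench 0.0009105148652237549
[331. 201.] 351 [ 8.  15.7 23.1 25.8 27.2 29.9] all [557.1 174.4] [ 25.3 113.4] 1.5
    17 24 105 [556.  174.1] [ 22.  102.5] 0.6
    24 31 145 [550.7 174.1] [ 10.  102.3] 1.0
[275. 213.] 589 [12.  14.6 17.9 20.9 22.6 25.6] all [524.3 303.2] [54.5 65.3] 12.8
    11 17 214 [523.5 303.1] [50.6 61.6] 16.6
    17 24 313 [523.1 303. ] [47.9 59.7] 14.6
[207. 221.] 1214 [11.6 13.7 15.9 19.4 46.3 50.3] all [503.2 459.1] [ 53.1 132.7] 7.9
    5 11 89 [503.2 459.1] [ 53.1 132.7] 7.9
    11 17 648 [502.5 457.9] [ 49.3 129.7] 7.8
    17 24 215 [501.5 457.1] [ 47.1 127.1] 7.0
    39 45 66 [502.7 457.8] [15.4 80.6] 8.5
    45 52 168 [502.1 457.4] [14.3 78.7] 6.2
[384. 238.] 1326 [27.3 30.1 33.3 36.3 38.3 41.4] all [472.   51.8] [ 56.3 135.7] -14.7
    24 31 345 [470.2  53.1] [ 51.  128.7] -14.7
    31 39 802 [469.7  53. ] [ 48.  127.4] -14.3
    39 45 87 [468.8  54.4] [ 31.7 110.8] -14.3
[462. 242.] 2111 [ 6.6  7.9  9.9 12.7 15.4 18.6] all [ 465.7 -125.3] [ 79.7 153. ] -0.3
    5 11 1296 [ 465.7 -125.6] [ 79.7 152.4] -0.3
    11 17 733 [ 464.4 -123.5] [ 76.3 149.3] -0.0
    17 24 82 [ 461.8 -123. ] [ 43.4 110.4] 1.1
[324. 251.] 634 [25.8 28.4 31.6 34.7 36.7 39.1] all [439.  188.9] [54.9 64.5] -15.5
    24 31 249 [436.9 188.2] [50.6 62.3] -16.1
    31 39 339 [436.2 188.4] [47.8 59.8] -14.7
[215. 272.] 615 [21.1 22.7 24.5 25.7 27.3 29.3] all [385.  431.5] [61.1 61.4] -54.3
    17 24 252 [385.4 431.9] [59.1 61.4] -85.3
    24 31 345 [385.  431.7] [58.4 59.4] -25.3
[266. 271.] 691 [37.9 42.2 45.4 48.6 50.6 53. ] all [389.1 317.2] [53.7 62.8] -9.9
    39 45 256 [387.5 317.3] [50.3 62. ] -9.3
    45 52 334 [387.6 317.5] [45.6 58.4] -10.1
[440. 293.] 197 [ 6.2  7.5  9.1 10.6 12.5 14.5] all [349.9 -73.5] [31.8 40.6] -0.0
    5 11 156 [350.  -73.5] [31.7 40.6] 0.9
```

```bash
python3 - <<'E'
import cv2
im=cv2.imread("pics/top0.png")
a=cv2.resize(im[220:265,425:500],None,fx=8,fy=8,interpolation=cv2.INTER_NEAREST)
b=cv2.resize(im[195:295,240:425],None,fx=4,fy=4,interpolation=cv2.INTER_NEAREST)[:,:740]
cv2.imwrite("pics/a.png",a)
E
```

```text
(no output)
```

View pics/a.png

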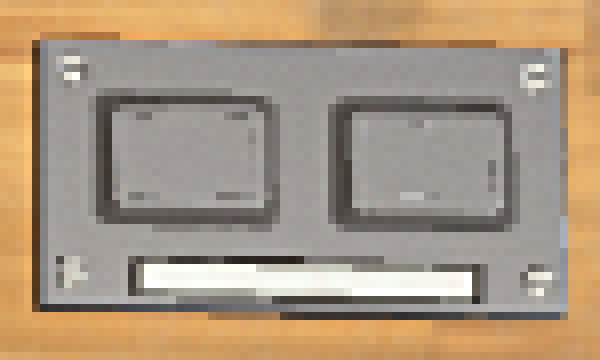

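The zoomed view shows the plate's lugs behind its middle, at about px (447.9,239.1) and (477.2,240.1), with the label in front. I'll ray-cast these and the case-lid lugs.

```bash
cat >> h.py <<'E'
def ray(f,uv,h):
    uv=np.atleast_2d(np.asarray(uv,float));M=R.from_rotvec(f["rotation"]).as_matrix()
    d=np.c_[(uv[:,0]-f["cx"])/f["fx"],(uv[:,1]-f["cy"])/f["fy"],np.ones(len(uv))]@M.T
    c=np.array(f["position"]);return (c+d*((h-c[2])/d[:,2])[:,None])[:,:2]*1000
def quad(f,m,h):
    c,_=cv2.findContours(m.astype(np.uint8),cv2.RETR_EXTERNAL,cv2.CHAIN_APPROX_NONE)
    c=max(c,key=cv2.contourArea);(q,s,a)=cv2.minAreaRect(ray(f,c[:,0],h).astype(np.float32))
    if s[0]>s[1]: s=s[::-1];a-=90
    return np.round(q,1),np.round(s,1),round((a+90)%180-90,1)
E
python3 - <<'E'
import pickle;from h import *
f=pickle.load(open("top0.pkl","rb"))
p=ray(f,[[447.9,239.1],[477.2,240.1]],.011);print(p,p.mean(0),np.diff(p,axis=0))
g=f["image"].max(2);hsv=cv2.cvtColor(f["image"],cv2.COLOR_BGR2HSV)
L=lambda c,r=22:(slice(c[1]-r,c[1]+r),slice(c[0]-r,c[0]+r))
for n,c,h in(("tall",(265,270),.042),("low",(323,250),.028),("flat",(275,213),.014),("long",(384,237),.030),("cover",(207,221),.014)):
    w=np.zeros(g.shape,bool);w[L(c,22 if h!=.03 and n!="cover" else 34)]=1
    dark=cv2.morphologyEx((w&(g<70)).astype(np.uint8),cv2.MORPH_OPEN,np.ones((2,2)))
    print(n,"lid",*quad(f,dark,h))
    fill=np.zeros_like(dark);cs,_=cv2.findContours(dark,0,1);cv2.drawContours(fill,[max(cs,key=cv2.contourArea)],-1,1,-1)
    er=cv2.erode(fill,np.ones((3,3)));lug=er*(g>90).astype(np.uint8)
    k,l,st,_=cv2.connectedComponentsWithStats(lug,connectivity=4)
    for i in range(1,k):
        if st[i,4]>60:print("   lug",*quad(f,l==i,h+.006),st[i,4])
E
```

```text
[[ 470.09242759  -91.77205295]
 [ 468.95818485 -158.06332088]] [ 469.52530622 -124.91768692] [[ -1.13424274 -66.29126793]]
tall lid [384.1 313.2] [50.  64.3] -9.3
   lug [388.3 317.8] [21.9 35.9] -9.2 165
low lid [432.8 186.5] [50.7 62. ] -15.6
   lug [436.9 188. ] [21.6 36.3] -15.1 158
flat lid [519.  299.5] [51.2 60.7] 16.7
   lug [523.7 303.1] [21.5 36. ] 16.6 146
long lid [465.   51.6] [ 52.2 128.7] -14.8
   lug [478.4  85.2] [22.  36.2] -13.3 161
   lug [461.5  20.1] [22.1 36.5] -15.2 162
cover lid [498.3 453.9] [ 49.4 129. ] 8.1
```

```bash
cat >> h.py <<'E'
O=np.array([.4695,-.1249]);YAW=-.7
OBJ=dict(long=(.4700,.0526,-14.6,.000,.002),tall=(.3883,.3178,-9.2,.0,.004),low=(.4369,.1880,-15.3,.0,.002),
 flat=(.5237,.3031,16.6,.0,.0),cover=(.5018,.4575,7.5,.0,.021))      # x,y,heading,bench z,TCP above underside
c,s=np.cos(np.radians(YAW)),np.sin(np.radians(YAW))
seat=lambda y,z:(O[0]-s*y,O[1]+c*y,z)
SEAT=dict(long=seat(0,.008),tall=seat(.0335,.038),low=seat(-.0335,.038),flat=seat(-.0335,.066),cover=seat(0,.080))
def att(a,flip=0): return (R.from_euler("z",a+90+180*flip,degrees=True)*R.from_euler("x",180,degrees=True)).as_rotvec()
E
python3 - <<'E'
from bench import *
from h import *
for fl in(0,1):
  for n in OBJ:
    x,y,a,z,t=OBJ[n]
    for p,A in(((x,y,t),a),((x,y,.18),a),((SEAT[n][0],SEAT[n][1],.18),YAW)):
      q=planner.ik(list(p),att(A,fl));print(fl,n,None if q is None else np.round(q,2))
E
```

```text
0 long [ 0.11  0.57 -0.44  2.13  0.47  0.53 -0.94]
0 long [ 0.34  0.33 -0.7   1.96  0.26  0.95 -0.74]
0 long [ 0.58  0.32 -0.54  1.94  0.2   0.94 -0.07]
0 tall [-0.32  0.65 -0.64  2.05  0.64  0.65 -1.56]
0 tall [-0.15  0.42 -0.85  1.89  0.37  1.   -1.32]
0 tall [ 0.54  0.31 -0.56  1.95  0.21  0.93 -0.14]
0 low [-0.01  0.64 -0.69  2.11  0.7   0.63 -1.45]
0 low [ 0.32  0.48 -1.12  1.93  0.5   1.05 -1.29]
0 low [ 0.62  0.33 -0.51  1.92  0.2   0.94  0.01]
0 flat [-0.06  0.86 -0.87  1.78  0.82  0.91 -1.01]
0 flat [ 0.08  0.72 -1.14  1.63  0.69  1.25 -0.91]
0 flat [ 0.62  0.33 -0.51  1.92  0.2   0.94  0.01]
0 cover [-0.4   0.85 -0.7   1.58  0.63  0.96 -1.18]
0 cover [-0.34  0.7  -0.83  1.44  0.53  1.23 -1.09]
0 cover [ 0.58  0.32 -0.54  1.94  0.2   0.94 -0.07]
1 long [ 0.53  0.82 -1.08  2.1   0.99  0.87  1.73]
1 long [ 0.58  0.44 -1.06  1.94  0.45  1.02  2.21]
1 long [-0.69  0.45  1.17  2.03 -0.5   0.99 -2.42]
1 tall [-0.06  0.84 -1.08  2.03  0.98  0.91  1.29]
1 tall [-0.02  0.5  -1.06  1.88  0.5   1.06  1.7 ]
1 tall [-0.77  0.43  1.17  2.04 -0.49  0.98 -2.51]
1 low [ 0.23  0.82 -1.08  2.09  0.99  0.88  1.43]
1 low [ 0.29  0.45 -1.06  1.93  0.46  1.02  1.9 ]
1 low [-0.61  0.47  1.17  2.01 -0.52  1.   -2.34]
1 flat [ 0.04  0.97 -1.08  1.77  0.98  1.05  2.02]
1 flat [ 0.05  0.68 -1.07  1.63  0.63  1.21  2.28]
1 flat [-0.61  0.47  1.17  2.01 -0.52  1.   -2.34]
1 cover [-0.23  1.01 -1.08  1.56  0.95  1.16  1.76]
1 cover [-0.24  0.8  -1.07  1.43  0.71  1.32  1.93]
1 cover [-0.69  0.45  1.17  2.03 -0.5   0.99 -2.42]
```

```bash
cat > act.py <<'E'
from bench import bot,hand,planner,grab_frame,status
from h import *
import sys
Z=.19
def say(*a): print(round(status.current_t(),1),*a,np.round(status.current_eef_pos(),4),"w",round(float(status.current_width()),3),"F",np.round(status.current_force(),1))
def pick(n,grip=45):
    x,y,a,z,t=OBJ[n];A=att(a)
    bot.movep([min(x,.44),y,Z],A)
    hand.set_gripper(1.0)
    bot.move_linear([x,y,.10],A,feed=.2)
    hit=bot.move_linear([x,y,t],feed=.08,stop_force=12);say(n,"down",hit)
    hand.set_gripper(0.0,grip);say("grip")
    bot.move_linear([x,y,Z],feed=.15);say("lifted")
def place(n):
    x,y,a,z,t=OBJ[n];sx,sy,sz=SEAT[n];A=att(YAW)
    if x>.44: bot.move_linear([.44,y,Z],feed=.2)
    bot.move_linear([.44,sy,Z],A,feed=.22)
    bot.move_linear([sx,sy,sz+t+.02],feed=.15)
    hit=bot.move_linear([sx,sy,sz+t-.001],feed=.03,stop_force=12);say(n,"placed",hit,"dz mm",round((status.current_eef_pos()[2]-sz-t)*1000,1))
def release(n):
    hand.set_gripper(.85);p=status.current_eef_pos();bot.move_linear([p[0],p[1],Z],feed=.15);say("free")
def snap(tag,n="top"):
    import pickle
    f=grab_frame(n);cv2.imwrite(f"pics/{tag}.png",f["image"]);pickle.dump(f,open(tag+".pkl","wb"));return f
E
python3 - <<'E'
from act import *
pick("long")
E
```

```text
4.8 long down False [0.4704 0.0527 0.0024] w 0.999 F [-0.3  0.4  1.3]
5.2 grip [0.4702 0.0525 0.0024] w 0.556 F [-1.3 -0.1  5.7]
6.6 lifted [0.4694 0.0524 0.1892] w 0.554 F [ 1.1  0.5 -2.1]
```

```bash
python3 - <<'E'
from act import *
place("long"); release("long")
pick("tall")
f=snap("s1")
P=cloud(f);z=P[...,2];p=P[...,:2]
w=(abs(p[...,0]-O[0])<.045)&(abs(p[...,1]-O[1])<.08)
for lo,hi in((.03,.06),):
    print(rect(P,w&(z>lo)&(z<hi)))
w2=w&(z>.02)
A=np.c_[P[w2][:,:2],np.ones(w2.sum())];print("plane",np.linalg.lstsq(A,P[w2][:,2],rcond=None)[0],np.median(P[w2][:,2]))
E
```

```text
9.7 long placed True dz mm 0.4 [ 0.4692 -0.1249  0.0104] w 0.555 F [-2.7  0.5  8.7]
11.4 free [ 0.468  -0.1249  0.1892] w 0.851 F [-0.4 -0.4  0. ]
15.3 tall down False [0.3885 0.3181 0.0044] w 0.998 F [-0.1  0.6 -0.4]
15.8 grip [0.3885 0.3179 0.0044] w 0.552 F [-0.  -1.9  4.4]
17.2 lifted [0.388  0.3174 0.1892] w 0.549 F [ 0.3  0.7 -0.4]
(array([ 469.5, -124.1]), array([ 49.5, 130.1]), -1.7)
plane [ 0.05113243 -0.00601103  0.01618526] 0.04133062829564116
```

```bash
python3 - <<'E'
from act import *
place("tall"); release("tall")
pick("low"); place("low"); release("low")
bot.movep([.40,.25,Z],att(0))
snap("s2","side"); snap("s2t")
im=cv2.imread("pics/s2.png");cv2.imwrite("pics/s2c.png",cv2.resize(im[150:270,260:420],None,fx=4,fy=4))
E
```

```text
20.9 tall placed True dz mm 0.3 [ 0.4697 -0.0915  0.0423] w 0.552 F [-1.6  0.8  8.6]
22.4 free [ 0.4684 -0.0917  0.1892] w 0.85 F [ 0.6 -0.1 -0.6]
25.8 low down False [0.4372 0.1882 0.0024] w 0.998 F [0.2 0.4 0.2]
26.2 grip [0.4371 0.188  0.0024] w 0.555 F [-0.7 -1.3  5.9]
27.6 lifted [0.4365 0.1876 0.1892] w 0.549 F [ 0.2  0.4 -1. ]
31.0 low placed True dz mm 0.4 [ 0.4688 -0.1585  0.0404] w 0.555 F [-2.4 -0.5  9.4]
32.5 free [ 0.4676 -0.1586  0.1892] w 0.851 F [ 0.9 -0.1 -0.4]
```

View pics/s2c.png

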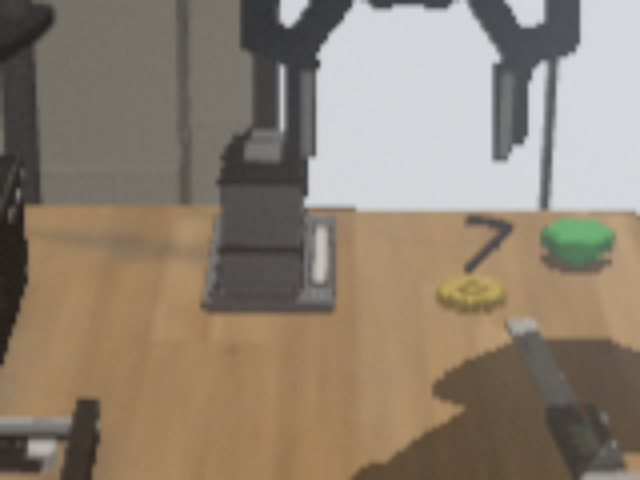

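The side view shows the tall case seated flush on the long case (around 260,215). The stop heights confirm that all three pieces are down. Next is the flat case.

```bash
python3 - <<'E'
from act import *
pick("flat"); place("flat"); release("flat")
bot.movep([.42,.25,Z],att(0))
snap("s3","side"); f=snap("s3t")
P=cloud(f);z=P[...,2];p=P[...,:2]
w=(abs(p[...,0]-O[0])<.045)&(abs(p[...,1]-O[1])<.08)&(z>.065)
print(rect(P,w))
for sgn in(1,-1):
    k=w&((p[...,1]-O[1])*sgn>.004);print(sgn,rect(P,k),np.median(P[k][:,2]))
im=f["image"];cv2.imwrite("pics/s3c.png",cv2.resize(im[205:275,420:510],None,fx=6,fy=6))
E
```

```text
37.0 flat down False [5.240e-01 3.034e-01 5.000e-04] w 1.004 F [-0.8 -0.7  0.6]
37.4 grip [5.239e-01 3.033e-01 5.000e-04] w 0.55 F [-0.7 -1.3  6.3]
38.8 lifted [0.5234 0.3026 0.189 ] w 0.549 F [-0.3  0.4 -1.5]
43.2 flat placed True dz mm 0.4 [ 0.4689 -0.1585  0.0664] w 0.549 F [-2.6  0.2 10.7]
44.5 free [ 0.4677 -0.1587  0.1892] w 0.85 F [ 0.5  0.3 -0.4]
(array([ 492.1, -179.4]), array([ 5.4, 18.5]), -15.7)
1 (array([0., 0.]), array([0., 0.]), 0.0) nan
-1 (array([ 492.1, -179.4]), array([ 5.4, 18.5]), -15.7) 0.0803957147655252
  return _methods._mean(a, axis=axis, dtype=dtype,
  ret = ret.dtype.type(ret / rcount)
```

View pics/s3c.png

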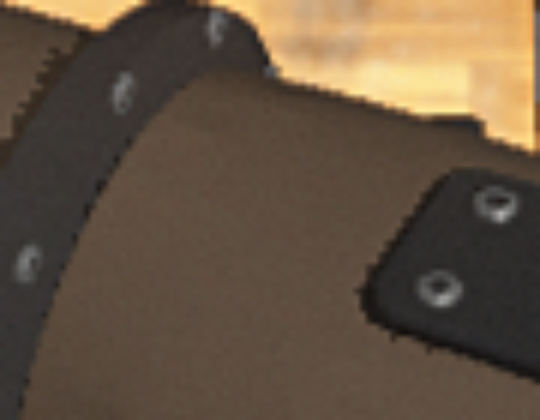

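The arm hides the tower in that crop. I'll pick up the cover and check from there before placing it.

```bash
python3 - <<'E'
from act import *
pick("cover")
f=snap("s4t");g=snap("s4","side")
P=cloud(f);z=P[...,2];p=P[...,:2]
w=(abs(p[...,0]-O[0])<.045)&(abs(p[...,1]-O[1])<.08)&(z>.065)&(z<.13)
print(w.sum())
if w.sum()>200:
  print(rect(P,w))
  for sgn in(1,-1):
    k=w&((p[...,1]-O[1])*sgn>.004);print(sgn,rect(P,k),np.median(P[k][:,2]))
a=cv2.resize(f["image"][205:275,420:510],(400,311));b=cv2.resize(g["image"][150:240,270:386],(400,311))
cv2.imwrite("pics/s4c.png",np.hstack([a,b]))
E
```

```text
49.1 cover down False [0.502  0.4579 0.0216] w 0.998 F [-0.7  0.7  0. ]
49.8 grip [0.5019 0.4575 0.0211] w 0.156 F [ 0.4 -0.5  1.4]
51.0 lifted [0.5016 0.457  0.1889] w 0.151 F [ 0.4 -0.7 -2.2]
320
(array([ 468.4, -172.7]), array([35.4, 50.9]), 84.9)
1 (array([0., 0.]), array([0., 0.]), 0.0) nan
-1 (array([ 468.4, -172.7]), array([35.4, 50.9]), 84.9) 0.08365075611487138
  return _methods._mean(a, axis=axis, dtype=dtype,
  ret = ret.dtype.type(ret / rcount)
```

View pics/s4c.png

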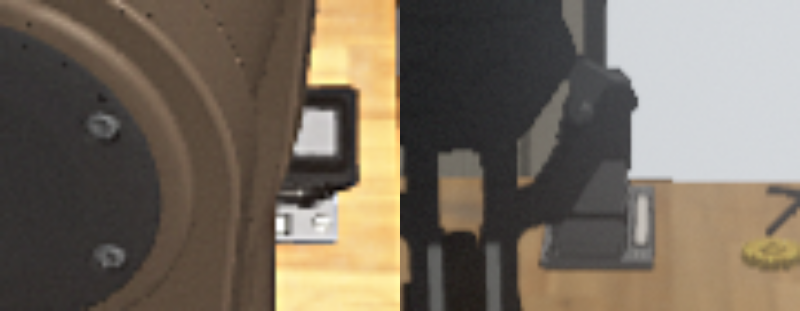

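The left half shows the flat case sitting square at the right-hand end (about 330,135), and the right half shows the tower upright below. I'll place the cover now.

```bash
python3 - <<'E'
from act import *
place("cover"); release("cover")
bot.movep([.30,.30,.3],att(0))
f=snap("s5t");g=snap("s5","side")
a=cv2.resize(f["image"][205:275,420:510],(400,311));b=cv2.resize(g["image"][150:240,270:386],(400,311))
cv2.imwrite("pics/s5c.png",np.hstack([a,b]));say("")
E
```

```text
55.7 cover placed True dz mm -0.2 [ 0.4694 -0.125   0.1008] w 0.153 F [-0.7 -0.2  6.9]
57.1 free [ 0.4683 -0.1254  0.1894] w 0.848 F [-0.5  0.8 -0.4]
58.9  [0.3008 0.2991 0.2996] w 0.851 F [-0.3  0.4  0.5]
```

View pics/s5c.png

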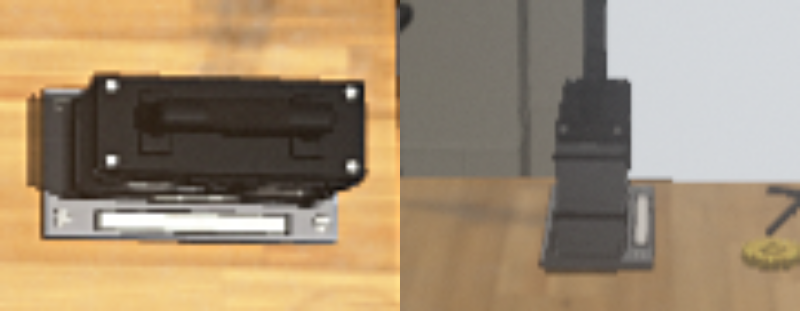

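The cover lies square across the tower, and the stack is upright and flush in both views. I'll check level and height numerically, then hand in.

```bash
python3 - <<'E'
from act import *
import pickle
f=pickle.load(open("s5t.pkl","rb"));P=cloud(f);z=P[...,2];p=P[...,:2]
w=(abs(p[...,0]-O[0])<.045)&(abs(p[...,1]-O[1])<.08)
k=w&(z>.083)&(z<.106);print(rect(P,k))
A=np.c_[P[k][:,:2],np.ones(k.sum())];print(np.linalg.lstsq(A,P[k][:,2],rcond=None)[0],np.median(P[k][:,2]))
k=w&(z>.11);print(rect(P,k),np.median(P[k][:,2]))
print(bot.close_job())
E
```

```text
(array([ 469.7, -123.6]), array([ 49.3, 128.5]), -1.2)
[ 0.02043417 -0.00352116  0.08428933] 0.09439426392517558
(array([ 469.4, -123.2]), array([15.3, 80.3]), 0.3) 0.12570427827749842
the job is handed in; nothing more can be done
None
```

The tower is rebuilt on the plate and handed in at about 59 s: every piece stopped within 0.5 mm of its seat height and the cover measures level and centred, with the tin never approached; the verdict wasn't returned.

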